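# Pack the barista's tool tray

## Robot

A 7-joint arm with a two-finger parallel gripper is mounted at the origin on the work surface. World frame = base frame: x ahead of the robot, y to its left, z up, the work surface at z = 0. Lengths are in m, angles in rad, forces in N, time in s.
With the tool pointing down it reaches from about 0.425 to 1.025 m from the base axis. Payload 9.4 kg.
Tool frame: the origin (TCP) lies on the centre line of the jaws, within the pads' length; the fingertips stand 8 mm ahead of it and the grasp point (between the pads) lies 11 mm behind it; z points along the fingers, x is the direction in which the jaws open and shut, and the axes are right-handed (so a half turn about z gives the same grasp; the last joint's range is limited). The gripper opens to 85 mm and grips with 20 to 120 N. Pads are 22 mm wide; open, the fingers measure 114 mm over their backs; the gripper's body (76 mm by 85 mm) begins 54 mm behind the grasp point. The pads swing forward as they close: fully open they stand 13 mm farther back than shut.
Start: joints at [-1.339, 0.599, -0.003, 1.599, 0.002, 0.943, -0.08], TCP at [0.22, 0.691, 0.239] pointing down, gripper open.
Joint ranges: [-2.57, 2.57], [-0.35, 1.97], [-1.29, 1.29], [0.11, 2.56], [-1.05, 4.19], [0.11, 1.86], [-2.63, 2.63]. Speed limits (rad/s): [2.22, 2.22, 3.01, 3.01, 3.14, 3.14, 3.14].

## Interface

Orientations are given as a unit quaternion [w, x, y, z].
In Python, from workcell import ctrl gives the robot as it stands.
- The arm moves only by the tool send_rows, never from a script. Its argument "deltas" is a list that holds one entry, the list of rows, each a list of 7 numbers: the shift along the tool's x, y, z in mm, then the turn, a rotation vector about the tool's x, y, z in degrees, then the opening, from -1 (shut) to 1 (fully open). A call has 1 to 12 rows; each row shifts and turns the pose as measured when the row begins, along the tool's axes as they then stand; what a row does not reach is not made up. A row lasts 1/12 s, in which the tool goes at most 41.7 mm and 7.16 degrees, less where a joint would pass 70% of its speed; a pose out of reach is approached as far as the arm can. A call is refused whole if a number of a shift passes 41.7 or a number of a turn 7.16, either way. A call with a gripper value outside its range is refused whole. The fingers move at their own pace and stop on an object; "squeeze" is the grip in N (left out, the last holds). Time passes only in rows, so rows that do not move let the fingers close. It gives the time, the measured TCP pose, the force and the opening at its end, in the units of the state.
- ctrl.get_obs(): the state, without advancing time (a new reading comes with each control period).
- ctrl.read_camera(name): name is "side" or "top"; returns a dict with "color" (480x640x3 uint8, red, green, blue), "depth" (480x640 float32, m along the optical axis (not along the pixel's ray), 0 where there is no reading), "mtx" (3x3 intrinsics, pixels), "rvec" (rotation vector, rad) and "tvec" (3), from world to camera coordinates, as OpenCV has them. Camera axes: x right, y down, z forward; pixel columns grow to the right and rows downward; lengths in m; the calibration is good to about 2 mm. A picture is of the moment at which its call begins.
- ctrl.sign_off(): hands the job in, once; it reports no verdict.
The state is a dict: "clock": time; "qpos": joint angles; "qvel": joint speeds; "joint_torque": joint torques, N m; "ee_pos": TCP position; "orientation": TCP orientation; "ft_force": force on the tool from outside, world axes, zero at the start; "moment": the same for the moment, N m; "gripper_width": opening from 0.0 (shut) to 1.0 (fully open).
Only numpy, scipy, OpenCV 4.12 (cv2) and the standard library are available. Lean on these libraries where they do the work, as an engineer would, in place of code of your own. Each camera call takes 0.05 s, during which the arm holds its last target. There are 200 camera calls.

## Task

Pack the wooden tool tray for the next shift: stand the large tamper in the closed round rim, the square shaker in the square rim and the small milk pitcher in the rim with the gap, each upright on the tray floor inside its rim, set down gently rather than dropped, and without tipping anything over. Leave the small tamper, the round shaker and the large pitcher standing where they are.

Things in the scene. Friction and masses are not known exactly. Their poses are not given: they have to be found in the camera images.
- tray: Fixed low wooden tool tray, floor 120 (x) by 340 (y) mm, floor surface 6 mm above the counter, edge strips 6 mm wide and 14 mm high all round. Origin: centre of the underside, at counter height; y runs along the tray. Three low black rubber rims are fixed on its floor in a row along y, 110 mm apart, in any order; their axes are parallel to the tray's. On the counter well beyond the tray stand a paper cup with stirrers, a bean jar and a bottle that have no part in the job.
- ring_closed: Closed round black rubber rim on the tray: inner diameter 76 mm, wall 5 mm, 9 mm high, open inside down to the tray floor. The large tamper's place. Origin: centre, on the tray floor (6 mm above the counter).
- square_frame: Square black rubber rim on the tray: 62 by 62 mm inside, wall 5 mm, 9 mm high, sides along the tray's x and y, open inside down to the tray floor. The square shaker's place. Origin: centre, on the tray floor (6 mm above the counter).
- ring_open: Open-sided round black rubber rim on the tray: inner diameter 76 mm, wall 5 mm, 9 mm high, with a gap of about 70 degrees towards its own -x (the robot's side); open inside down to the tray floor. The small pitcher's place; its handle clears the rim and may point anywhere. Origin: centre, on the tray floor (6 mm above the counter).
- tamper_large: Coffee tamper that belongs in the tray: round steel base 56 mm across and 20 mm high, with a black knob handle on top. Handle: 18 mm thick at 32 mm height, 32 mm thick from 60 to 72 mm height, top at 89 mm. 0.27 to 0.47 kg. Round about its z axis. Origin: centre of the underside; z up.
- tamper_small: Look-alike that stays: tamper with the same black handle (top at 89 mm) but a steel base only 40 mm across. Origin: centre of the underside; z up.
- shaker_square: Steel shaker tin that belongs in the tray: square, 44 by 44 mm, 80 mm high, pierced lid, sides along its x and y. 0.10 to 0.19 kg. Origin: centre of the underside; z up.
- shaker_round: Look-alike that stays: round steel shaker tin, 44 mm diameter, 80 mm high, pierced lid. Origin: centre of the underside; z up.
- pitcher_small: Steel milk pitcher that belongs in the tray: empty straight round cup, 56 mm outer diameter, 70 mm high, wall 3 mm, with a loop handle on its -x side (out to 54 mm from the axis, from 18 to 62 mm height) and a small lip on +x. 0.12 to 0.21 kg. Origin: centre of the cup's underside; z up.
- pitcher_large: Look-alike that stays: steel milk pitcher, 86 mm outer diameter, 110 mm high, handle on its -x side out to 73 mm from the axis. Origin: centre of the cup's underside; z up.
Things that resemble listed ones, but are neither listed nor needed, are in the scene too. What is shaped like the shaker_square but blue is not meant.

How it is judged:
At the end, for the whole second after the job is handed in: Large tamper in the closed, square shaker in the square, small pitcher in the open-sided rim: centres within 13 mm, undersides within 4 mm of the tray floor, upright within 0.1 rad, at rest. The three others upright, at rest, within 20 mm of their start (horizontal distance between tamper_large and ring_closed below 0.013 m and z of tamper_large in the frame of ring_closed between -0.004 and 0.004 m and angle between each of tamper_large, shaker_square, pitcher_small, tamper_small, shaker_round, pitcher_large's own z axis and vertical below 0.1 rad and linear speed of each of tamper_large, shaker_square, pitcher_small, tamper_small, shaker_round, pitcher_large below 0.02 m/s and angular speed of each of tamper_large, shaker_square, pitcher_small below 0.2 rad/s and horizontal distance between shaker_square and square_frame below 0.013 m and z of shaker_square in the frame of square_frame between -0.004 and 0.004 m and horizontal distance between pitcher_small and ring_open below 0.013 m and z of pitcher_small in the frame of ring_open between -0.004 and 0.004 m and distance of each of tamper_small, shaker_round, pitcher_large from where it was at the start of the episode below 0.02 m); the robot touches nothing.
It fails at once if the small tamper, which stays, is shifted by more than 20 mm or tipped (distance of tamper_small from where it was at the start of the episode above 0.02 m or angle between tamper_small's own z axis and vertical above 0.25 rad).
It fails at once if the round shaker, which stays, is shifted by more than 20 mm or tipped (distance of shaker_round from where it was at the start of the episode above 0.02 m or angle between shaker_round's own z axis and vertical above 0.25 rad).
It fails at once if the large pitcher, which stays, is shifted by more than 20 mm or tipped (distance of pitcher_large from where it was at the start of the episode above 0.02 m or angle between pitcher_large's own z axis and vertical above 0.25 rad).
It fails at once if the large tamper, the square shaker or the small pitcher is tipped over (more than 45 degrees) (angle between any of tamper_large, shaker_square, pitcher_small's own z axis and vertical above 0.785 rad).
It fails at once if a thing is dropped into its rim, not set down (over 0.5 m/s within 30 mm of the tray floor: a fall of over 12 mm) ((horizontal distance between tamper_large and ring_closed below 0.05 m and z of tamper_large in the frame of ring_closed below 0.03 m and linear speed of tamper_large above 0.5 m/s) or (horizontal distance between shaker_square and square_frame below 0.05 m and z of shaker_square in the frame of square_frame below 0.03 m and linear speed of shaker_square above 0.5 m/s) or (horizontal distance between pitcher_small and ring_open below 0.05 m and z of pitcher_small in the frame of ring_open below 0.03 m and linear speed of pitcher_small above 0.5 m/s)).
It also fails if it takes over 96 s, if anything falls off the work surface, if the arm or the gripper's body presses on something with over 40 N, if the wrist force passes 120 N, or if a joint passes its speed limit or range.

## Working session

There is one attempt and no reset: what is moved stays moved. The work goes in short steps, Python scripts to look and compute and a tool call to move; the robot and the scene stay as the last step left them, time stands still between calls to the robot, and variables do not carry over. Pictures are saved under pics/ and viewed, about 12 in all and at most 16, crops included, and the job is handed in when it is done.

Besides the shell and the picture viewer there is one more tool, called after "Request:" by a JSON object that holds its "api" and its "payload". send_rows: Moves the arm, as the interface text tells. Its arguments: {"type":"object","properties":{"deltas":{"type":"array"},"squeeze":{"type":"number"}},"required":["deltas"]}

```bash
mkdir -p pics; ls
cat > h.py <<'E'
import numpy as np, cv2
from workcell import ctrl
def cam(n):
    d=ctrl.read_camera(n); R=cv2.Rodrigues(np.array(d["rvec"],float))[0]; d["R"]=R; d["t"]=np.array(d["tvec"],float).reshape(3); d["K"]=np.array(d["mtx"],float); return d
def ray(d,u,v,z):
    c=-d["R"].T@d["t"]; r=d["R"].T@(np.linalg.inv(d["K"])@[u,v,1]); return c+r*(z-c[2])/r[2]
def pts(d):
    v,u=np.mgrid[:480,:640]; Z=d["depth"]; p=np.stack([u,v,np.ones_like(u)],-1)@np.linalg.inv(d["K"]).T*Z[...,None]
    return (p-d["t"])@d["R"]
def proj(d,p):
    q=d["K"]@(d["R"]@np.array(p)+d["t"]); return q[:2]/q[2]
def save(d,name,box=None,s=1):
    i=d["color"][...,::-1]
    if box: i=i[box[1]:box[3],box[0]:box[2]]
    cv2.imwrite("pics/"+name,cv2.resize(i,None,fx=s,fy=s,interpolation=cv2.INTER_CUBIC))
E
python3 - <<'E'
from h import *
for n in("top","side"):
    d=cam(n); save(d,n+"0.png"); print(n,-d["R"].T@d["t"],d["K"][0,0],d["R"][2], (d["depth"]>0).mean())
    np.savez("/tmp/%s0.npz"%n,**{k:d[k] for k in("color","depth","R","t","K")})
print(ctrl.get_obs())
E
```

```text
pics
top [0.37876035 0.01523176 1.00928039] 525.626583156668 [ 1.23500821e-01  7.19583858e-04 -9.92344209e-01] 0.9960221354166666
side [0.32735505 0.66731956 0.62660638] 462.3189455221209 [ 0.1947875  -0.74281139 -0.64053811] 0.9961328125
{'clock': 0.1, 'qpos': array([-1.33870515,  0.60002855, -0.00253938,  1.60006037,  0.00182388,
        0.94290059, -0.07980088]), 'qvel': array([ 0.00078884, -0.00055186, -0.00194846, -0.00192257, -0.0004678 ,
       -0.00085681, -0.00125708]), 'joint_torque': array([ 5.11671707e-03, -7.77990460e+01,  1.57035906e+00, -2.58624637e+01,
        1.27481073e-02,  5.42998590e-03, -2.22195860e-05]), 'ee_pos': array([0.22022634, 0.69030722, 0.23851159]), 'orientation': array([ 4.70356888e-04,  8.07416073e-01,  5.89982032e-01, -5.15180302e-04]), 'ft_force': array([ 0.57096426,  0.28704376, -0.27437485]), 'moment': array([0.0036547 , 0.04470612, 0.03075109]), 'gripper_width': 1.0049660269934448}
```

View pics/top0.png

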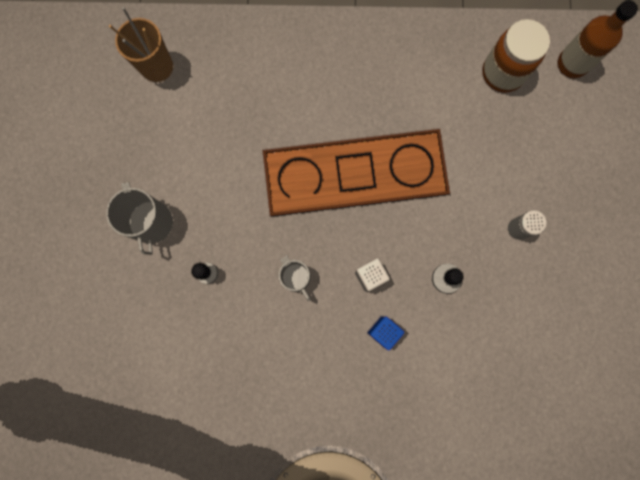

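View pics/side0.png

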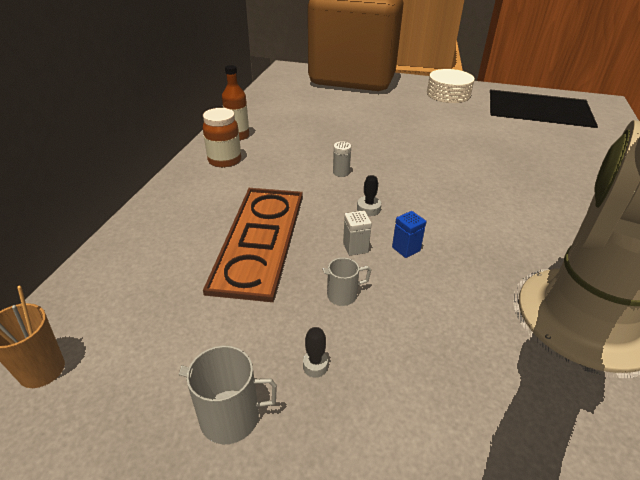

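Top view, targets and look-alikes by pixel:
- **Tampers:** large (450,278), wide base. Small (204,272).
- **Shakers:** square steel (373,275). Blue decoy (387,333), round (532,225).
- **Pitchers:** small (295,277), handle to lower right. Large (135,215).
- **Rims:** closed (411,165), square (356,172), open (300,178) with its gap towards the robot.

Next I measure.

```bash
cat > m.py <<'E'
from h import *
d=dict(np.load("/tmp/top0.npz")); s=dict(np.load("/tmp/side0.npz"))
P=pts(d); S=pts(s)
print("counter z med",np.median(P[...,2]),np.median(S[...,2]))
# tray: wood mask
hsv=cv2.cvtColor(d["color"],cv2.COLOR_RGB2HSV)
box=np.zeros((480,640),np.uint8); box[120:225,255:460]=1
wood=((hsv[...,1]>110)&(box>0)).astype(np.uint8)
c=max(cv2.findContours(wood,0,1)[0],key=cv2.contourArea)
w=np.array([ray(d,*p[0],0.014)[:2] for p in c]).astype(np.float32)
print("tray rect",cv2.minAreaRect(w*1000))
blk=((hsv[...,2]<60)&(box>0)).astype(np.uint8)
for cx,cy in((411,165),(356,172),(300,178)):
    m=np.zeros_like(blk); m[cy-27:cy+28,cx-26:cx+27]=blk[cy-27:cy+28,cx-26:cx+27]
    v,u=np.nonzero(m); q=np.array([ray(d,a,b,0.015)[:2] for a,b in zip(u,v)]).astype(np.float32)*1000
    print("rim",len(q),cv2.minEnclosingCircle(q),cv2.minAreaRect(q), np.median(P[v,u,2]))
def obj(name,D,Q,b,zlo,zhi):
    sub=Q[b[1]:b[3],b[0]:b[2]].reshape(-1,3); k=(sub[:,2]>zlo)&(sub[:,2]<zhi); q=sub[k]
    p=(q[:,:2]*1000).astype(np.float32)
    print(name,len(q),"zmax %.1f"%(sub[:,2].max()*1000),"mean",p.mean(0).round(1),"bb",p.min(0).round(0),p.max(0).round(0),"rect",np.round(np.hstack([np.ravel(x) for x in cv2.minAreaRect(p)]),1),"circ",np.round(np.hstack([np.ravel(x) for x in cv2.minEnclosingCircle(p)]),1)); return p
T=dict(tl=(425,255,475,305),sq=(350,250,398,300),ps=(270,250,325,305),ts=(180,250,225,295),sr=(505,200,555,250),pl=(95,175,185,260))
Z=dict(tl=[(.012,.025),(.05,.1)],sq=[(.07,.09)],ps=[(.06,.08)],ts=[(.05,.1)],sr=[(.07,.09)],pl=[(.1,.12)])
for k in T:
    for z in Z[k]: obj(k+str(z),d,P,T[k],*z)
TS=dict(tl=(350,170,388,218),sq=(340,205,374,258),ps=(318,255,375,308))
for k in TS:
    for z in Z[k]: obj("side "+k+str(z),s,S,TS[k],*z)
# pitcher handle direction
E
python3 m.py
python3 - <<'E'
from h import *
d=dict(np.load("/tmp/top0.npz"))
save(d,"crop0.png",(260,225,480,365),3.6)
E
```

```text
counter z med -0.000971234003327771 0.0014911906161770992
tray rect ((644.965087890625, -43.694793701171875), (131.88856506347656, 349.0965881347656), 8.07629108428955)
rim 196 ((660.3147583007812, -151.9462432861328), 42.05433654785156) ((659.9646606445312, -151.93072509765625), (81.54611206054688, 81.6764144897461), 44.834129333496094) 0.013687649443807773
rim 192 ((645.427734375, -43.62971878051758), 47.38517379760742) ((644.9381103515625, -43.715179443359375), (70.14901733398438, 68.43681335449219), 8.20862865447998) 0.013700354433812841
rim 128 ((629.6226196289062, 64.60403442382812), 42.0761833190918) ((635.4443359375, 64.68852996826172), (71.33674621582031, 81.81645202636719), 7.245190620422363) 0.013964772945196872
tl(0.012, 0.025) 415 zmax 1009.3 mean [ 439.  -211.5] bb [ 413. -245.] [ 468. -191.] rect [ 440.4 -216.2   55.    49.5   15.8] circ [ 440.9 -218.8   27.8]
tl(0.05, 0.1) 282 zmax 1009.3 mean [ 440.2 -215.3] bb [ 426. -233.] [ 457. -203.] rect [ 441.3 -217.7   30.8   30.     0. ] circ [ 441.4 -218.8   16. ]
sq(0.07, 0.09) 628 zmax 1009.3 mean [441.6 -72.1] bb [ 414. 
[... 547 characters left out ...]
546.9 354.5] bb [498. 309.] [592. 395.] rect [541.2 352.4  85.6  85.2  60.8] circ [546.3 352.8  48.1]
side tl(0.012, 0.025) 270 zmax 626.6 mean [ 439.9 -209.3] bb [ 413. -242.] [ 469. -190.] rect [ 441.  -215.8   52.    55.2   89.3] circ [ 440.1 -216.9   28.8]
side tl(0.05, 0.1) 365 zmax 626.6 mean [ 440.2 -169.6] bb [ 422. -230.] [460. -68.] rect [ 442.6 -149.1   37.9  161.2    1.2] circ [ 446.7 -149.    81.1]
side sq(0.07, 0.09) 398 zmax 626.6 mean [440.7 -65.1] bb [413. -98.] [470.  43.] rect [433.3 -29.3  54.  135.7  11.3] circ [440.9 -27.5  70.2]
side ps(0.06, 0.08) 413 zmax 626.6 mean [437.7  70. ] bb [397.  40.] [471.  99.] rect [434.6  68.6  60.2  68.9  82.1] circ [432.8  67.2  42.6]
```

View pics/crop0.png

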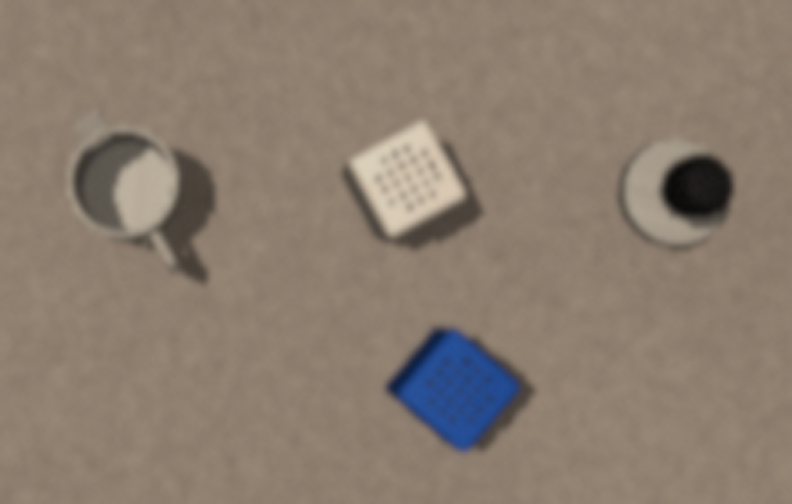

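The crop shows the steel square shaker at about 30°, the blue decoy below it, the pitcher with its handle to the lower right, and the wide-base tamper. The sizes agree with the description: shaker 44.7 mm, tamper base about 55 mm, rims about 82 mm outside, spacing 109.5 mm, tray yaw 8°. Next come the pitcher circle and a helper for working out moves.

```bash
cat >> h.py <<'E'
from scipy.spatial.transform import Rotation as Ro
def goto(x,y,z,jaw=None):
    o=ctrl.get_obs(); w,a,b,c=o["orientation"]; R=Ro.from_quat([a,b,c,w]); M=R.as_matrix()
    j=np.degrees(np.arctan2(M[1,0],M[0,0])); p=o["ee_pos"]
    j2=j if jaw is None else jaw
    g=np.radians(j2); G=np.array([[np.cos(g),np.sin(g),0],[np.sin(g),-np.cos(g),0],[0,0,-1]])
    rv=np.degrees((R.inv()*Ro.from_matrix(G)).as_rotvec())
    print("t %.1f pos"%o["clock"],(p*1000).round(1),"jaw %.1f"%j,"q7 %.2f"%o["qpos"][6],"F",o["ft_force"].round(1),"w %.2f"%o["gripper_width"])
    print(" tool shift mm",(M.T@(np.array([x,y,z])/1000-p)*1000).round(1),"turn",rv.round(1))
E
python3 - <<'E'
from h import *
from scipy.optimize import least_squares
for n,b in(("top",(270,250,325,305)),("side",(318,255,375,308))):
    d=dict(np.load("/tmp/%s0.npz"%n)); q=pts(d)[b[1]:b[3],b[0]:b[2]].reshape(-1,3); q=q[(q[:,2]>.062)&(q[:,2]<.078),:2]*1000
    f=least_squares(lambda p:np.hypot(*(q-p[:2]).T)-p[2],[445,68,27],loss="cauchy"); print(n,f.x)
    r=q-f.x[:2]; k=np.hypot(*r.T)>33; print([ (round(np.degrees(np.arctan2(y,x))),round(np.hypot(x,y))) for x,y in r[k]])
goto(445,68,239,-61)
E
```

```text
top [438.49078925  68.1903962   26.33818568]
[(23, 37), (29, 37), (27, 36), (24, 35), (21, 35), (35, 38), (33, 36), (30, 35), (28, 35), (25, 34), (22, 33), (39, 37), (37, 36), (34, 35), (32, 34), (29, 33), (43, 37), (41, 36), (39, 35), (36, 33), (43, 34), (40, 33), (-147, 35), (-147, 45)]
side [438.30547689  70.04108733  26.37727044]
[(-146, 45), (-148, 46), (-144, 34), (-147, 35), (-149, 40), (-150, 44), (24, 36), (17, 34), (-150, 36), (-151, 38), (22, 36), (25, 34), (27, 36), (29, 35), (30, 33), (31, 35), (37, 35), (37, 36), (39, 35), (39, 33), (43, 36), (40, 33)]
t 0.1 pos [220.2 690.3 238.5] jaw 72.3 q7 -0.08 F [ 0.6  0.3 -0.3] w 1.00
 tool shift mm [-5.246e+02  4.032e+02  3.000e-01] turn [1.000e-01 0.000e+00 1.333e+02]
```

Request:
{"api": "send_rows", "payload": {"deltas": [[[-29,22.4,0,0,0,0,1],[-29,22.4,0,0,0,0,1],[-29,22.4,0,0,0,0,1],[-29,22.4,0,0,0,0,1],[-29,22.4,0,0,0,0,1],[-29,22.4,0,0,0,0,1],[-29,22.4,0,0,0,0,1],[-29,22.4,0,0,0,0,1],[-29,22.4,0,0,0,0,1]]], "squeeze": 40}}

```text
clock: 0.85
ee_pos: [0.3307, 0.3743, 0.2331]
orientation: [-0.0, 0.803, 0.595, -0.003]
ft_force: [0.4, 0.1, 0.5]
gripper_width: 0.999
```

```bash
python3 -c "
from h import *
goto(439,69,235,-58)"
```

```text
t 0.8 pos [330.7 374.3 233.1] jaw 73.1 q7 0.31 F [0.4 0.1 0.5] w 1.00
 tool shift mm [-260.6  192.5   -1.6] turn [  0.2   0.4 131.1]
```

Request:
{"api": "send_rows", "payload": {"deltas": [[[-28,21,0,0,0,0,1],[-28,21,0,0,0,0,1],[-28,21,0,0,0,0,1],[-28,21,0,0,0,0,1],[-28,21,0,0,0,0,1],[-28,21,0,0,0,0,1],[-28,21,0,0,0,0,1],[-28,21,0,0,0,0,1],[-28,21,0,0,0,0,1],[0,0,0,0,0,7,1],[0,0,0,0,0,7,1],[0,0,0,0,0,7,1]]]}}

```text
clock: 1.85
ee_pos: [0.4415, 0.0502, 0.2333]
orientation: [0.002, 0.902, 0.433, -0.004]
ft_force: [-0.1, -0.3, -0.5]
gripper_width: 0.998
```

Request:
{"api": "send_rows", "payload": {"deltas": [[[0,0,0,0,0,7,1],[0,0,0,0,0,7,1],[0,0,0,0,0,7,1],[0,0,0,0,0,7,1],[0,0,0,0,0,7,1],[0,0,0,0,0,7,1],[0,0,0,0,0,7,1],[0,0,0,0,0,7,1],[0,0,0,0,0,7,1],[0,0,0,0,0,7,1],[0,0,0,0,0,7,1],[0,0,0,0,0,7,1]]]}}

```text
clock: 2.85
ee_pos: [0.4398, 0.048, 0.2322]
orientation: [0.005, 0.955, -0.296, -0.003]
ft_force: [-0.4, -0.0, 0.2]
gripper_width: 0.998
```

```bash
python3 -c "
from h import *
goto(439,69,140,-58)"
```

```text
t 2.9 pos [439.8  48.  232.2] jaw -34.5 q7 -0.51 F [-0.4 -0.   0.2] w 1.00
 tool shift mm [-12.2 -17.9  92. ] turn [ 0.6  0.1 23.5]
```

Request:
{"api": "send_rows", "payload": {"deltas": [[[-6,-9,0,0,0,0,1],[-6,-9,10,0,0,0,1],[0,0,25,0.3,0,7,1],[0,0,25,0.3,0,7,1],[0,0,20,0,0,6,1],[0,0,5,0,0,2,1],[0,0,0,0,0,0,1],[0,0,0,0,0,0,1]]]}}

```text
clock: 3.52
ee_pos: [0.4392, 0.0727, 0.1399]
orientation: [0.001, 0.877, -0.481, -0.0]
ft_force: [0.4, 0.5, 0.3]
gripper_width: 1.006
```

```bash
python3 -c "
from h import *
goto(439,69,36,-58)
d=cam('top'); save(d,'a1.png',(240,220,360,330),5)"
```

```text
t 3.5 pos [439.2  72.7 139.9] jaw -57.5 q7 -0.67 F [0.4 0.5 0.3] w 1.01
 tool shift mm [  3.    1.9 103.9] turn [ 0.1 -0.   0.5]
```

View pics/a1.png

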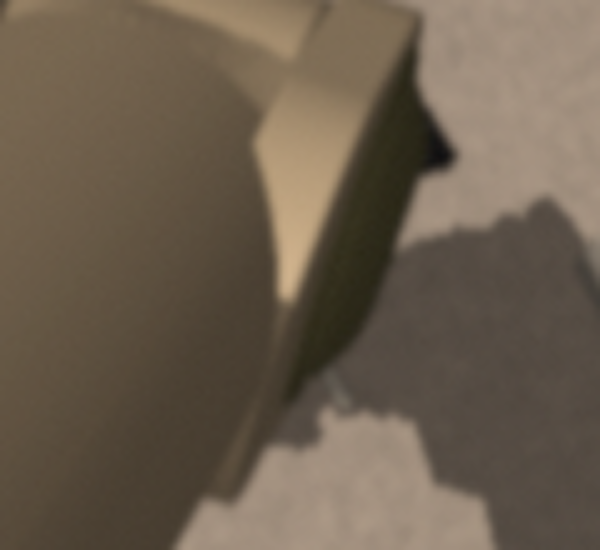

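The arm hides the pitcher from the top camera. The two-view position holds, so I'm descending.

Request:
{"api": "send_rows", "payload": {"deltas": [[[2,1,20,0,0,0,1],[1,1,20,0,0,0,1],[0,0,20,0,0,0,1],[0,0,20,0,0,0,1],[0,0,15,0,0,0,1],[0,0,6,0,0,0,1],[0,0,0,0,0,0,1],[0,0,0,0,0,0,1]]]}}

```text
clock: 4.23
ee_pos: [0.4445, 0.0716, 0.0399]
orientation: [-0.004, 0.881, -0.474, 0.004]
ft_force: [-0.5, -0.0, 0.0]
gripper_width: 1.001
```

```bash
python3 -c "
from h import *
goto(439,69,36,-58)
d=cam('side'); save(d,'s1.png',(260,180,460,330),4)"
```

```text
t 4.2 pos [444.5  71.6  39.9] jaw -56.6 q7 -0.48 F [-0.5 -0.   0. ] w 1.00
 tool shift mm [-0.8  6.1  3.8] turn [-0.6 -0.1  1.4]
```

View pics/s1.png

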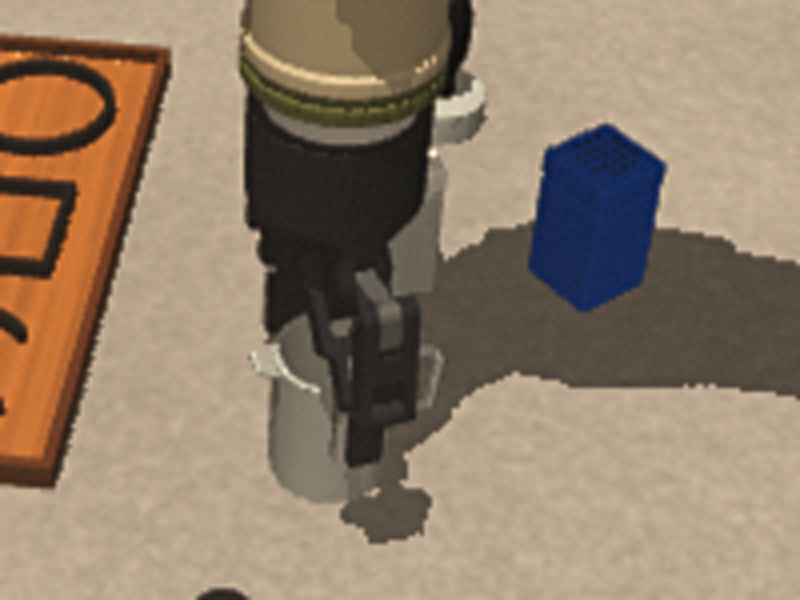

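Request:
{"api": "send_rows", "payload": {"deltas": [[[0,3,2,0,0,1,1],[0,3,1,-0.5,0,0.5,1],[0,0,0,0,0,0,1],[0,0,0,0,0,0,0.3],[0,0,0,0,0,0,0.3],[0,0,0,0,0,0,0],[0,0,0,0,0,0,0],[0,0,0,0,0,0,0],[0,0,0,0,0,0,0],[0,0,0,0,0,0,0],[0,0,0,0,0,0,0]]], "squeeze": 35}}

```text
clock: 5.2
ee_pos: [0.4417, 0.07, 0.0417]
orientation: [-0.003, 0.875, -0.483, 0.005]
ft_force: [0.2, 0.3, -2.4]
gripper_width: 0.657
```

```bash
python3 -c "
from h import *
goto(439,69,36,-58)"
```

```text
t 5.2 pos [441.7  70.   41.7] jaw -57.8 q7 -0.47 F [ 0.2  0.3 -2.4] w 0.66
 tool shift mm [-0.6  2.9  5.6] turn [-0.5 -0.3  0.2]
```

Request:
{"api": "send_rows", "payload": {"deltas": [[[0,0,-5,0,0,0,0],[0,0,-15,0,0,0,0],[0,0,-20,0,0,0,0],[0,0,-20,0,0,0,0],[0,0,-10,0,0,0,0],[0,0,0,0,0,0,0],[0,0,0,0,0,0,0]]]}}

```text
clock: 5.78
ee_pos: [0.4397, 0.0693, 0.115]
orientation: [-0.002, 0.875, -0.484, 0.003]
ft_force: [-0.3, -0.9, -2.2]
gripper_width: 0.662
```

```bash
python3 -c "
from h import *
goto(632,65.5,100,-58)"
```

```text
t 5.8 pos [439.7  69.3 115. ] jaw -57.9 q7 -0.57 F [-0.3 -0.9 -2.2] w 0.66
 tool shift mm [ 105.3 -160.8   16.2] turn [-0.4 -0.2  0.1]
```

Request:
{"api": "send_rows", "payload": {"deltas": [[[8,-12,0,0,0,0,0],[15,-23,0,0,0,0,0],[15,-23,0,0,0,0,0],[15,-23,0,0,0,0,0],[15,-23,0,0,0,0,0],[15,-23,0,0,0,0,0],[10,-15,0,0,0,0,0],[5,-8,0,0,0,0,0],[0,0,0,0,0,0,0],[0,0,0,0,0,0,0]]]}}

```text
clock: 6.62
ee_pos: [0.6205, 0.0662, 0.1054]
orientation: [0.001, 0.875, -0.484, -0.004]
ft_force: [-0.4, 0.2, -1.1]
gripper_width: 0.657
```

```bash
python3 -c "
from h import *
goto(632,65.5,60,-58)"
```

```text
t 6.6 pos [620.5  66.2 105.4] jaw -57.9 q7 -0.62 F [-0.4  0.2 -1.1] w 0.66
 tool shift mm [ 7.  -9.6 45.3] turn [0.3 0.4 0.1]
```

Request:
{"api": "send_rows", "payload": {"deltas": [[[3,-5,10,0,0,0,0],[3,-4,15,0,0,0,0],[0,0,15,0.3,0.4,0,0],[0,0,5,0,0,0,0],[0,0,0,0,0,0,0],[0,0,0,0,0,0,0]]]}}

```text
clock: 7.12
ee_pos: [0.627, 0.0662, 0.0528]
orientation: [0.001, 0.875, -0.484, -0.003]
ft_force: [0.0, -0.3, -0.9]
gripper_width: 0.652
```

```bash
python3 -c "
from h import *
goto(632,65.5,46,-58)
d=cam('side'); save(d,'s2.png',(170,170,390,320),3.6)
P=pts(d); hsv=cv2.cvtColor(d['color'],cv2.COLOR_RGB2HSV)"
```

```text
t 7.1 pos [627.   66.2  52.8] jaw -57.9 q7 -0.58 F [ 0.  -0.3 -0.9] w 0.65
 tool shift mm [ 3.2 -3.9  6.7] turn [0.3 0.2 0.1]
```

View pics/s2.png

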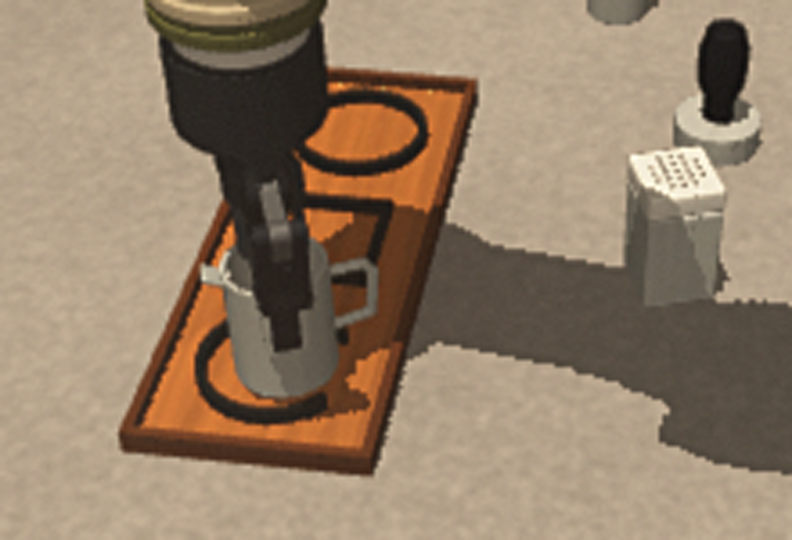

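The pitcher hangs over the open rim and roughly centred, at crop (275,370). I'm nudging it over and lowering in small steps.

Request:
{"api": "send_rows", "payload": {"deltas": [[[3,-4,0,0.2,0.2,0,0],[1,-1,1,0,0,0,0],[0,0,2,0,0,0,0],[0,0,2,0,0,0,0],[0,0,0,0,0,0,0],[0,0,0,0,0,0,0]]]}}

```text
clock: 7.67
ee_pos: [0.6355, 0.0655, 0.0497]
orientation: [-0.001, 0.875, -0.484, 0.001]
ft_force: [0.4, -0.2, -2.3]
gripper_width: 0.658
```

```bash
python3 -c "
from h import *
goto(632,65.5,46,-58)"
```

```text
t 7.7 pos [635.5  65.5  49.7] jaw -57.9 q7 -0.57 F [ 0.4 -0.2 -2.3] w 0.66
 tool shift mm [-1.9  3.   3.7] turn [-0.1 -0.1  0.1]
```

Request:
{"api": "send_rows", "payload": {"deltas": [[[-1,2,1,0,0,0,0],[0,0,2,0,0,0,0],[0,0,1,0,0,0,0],[0,0,0,0,0,0,0]]]}}

```text
clock: 8.0
ee_pos: [0.633, 0.0652, 0.0479]
orientation: [-0.002, 0.875, -0.484, 0.001]
ft_force: [0.0, 0.2, -1.8]
gripper_width: 0.656
```

```bash
python3 -c "
from h import *
goto(632,65.5,46,-58)"
```

```text
t 8.0 pos [633.   65.2  47.9] jaw -57.9 q7 -0.57 F [ 0.   0.2 -1.8] w 0.66
 tool shift mm [-0.8  0.7  1.9] turn [-0.2 -0.   0.1]
```

Request:
{"api": "send_rows", "payload": {"deltas": [[[0,0,1.5,0,0,0,0],[0,0,1.5,0,0,0,0],[0,0,0,0,0,0,0],[0,0,0,0,0,0,0]]]}}

```text
clock: 8.33
ee_pos: [0.6332, 0.0651, 0.0482]
orientation: [-0.003, 0.875, -0.484, 0.002]
ft_force: [-0.2, -0.8, -2.3]
gripper_width: 0.659
```

```bash
python3 -c "
from h import *
goto(632,65.5,46,-58)"
```

```text
t 8.3 pos [633.2  65.1  48.2] jaw -57.9 q7 -0.56 F [-0.2 -0.8 -2.3] w 0.66
 tool shift mm [-0.9  0.8  2.2] turn [-0.4  0.   0.1]
```

Request:
{"api": "send_rows", "payload": {"deltas": [[[0,0,2.5,0,0,0,0],[0,0,2.5,0,0,0,0]]]}}

```text
clock: 8.5
ee_pos: [0.6334, 0.0654, 0.0469]
orientation: [-0.005, 0.875, -0.484, 0.001]
ft_force: [-13.8, 0.8, 51.4]
gripper_width: 0.657
```

Request:
{"api": "send_rows", "payload": {"deltas": [[[0,0,2.5,0,0,0,0]]]}}

```text
clock: 8.58
ee_pos: [0.6334, 0.0654, 0.047]
orientation: [-0.006, 0.875, -0.484, 0.001]
ft_force: [-10.1, 1.6, 35.2]
gripper_width: 0.654
```

Contact came at z = 47 mm, which is the grasp height plus 6 mm, so the pitcher is on the floor. I'll unload, open and back out.

Request:
{"api": "send_rows", "payload": {"deltas": [[[0,0,0,0,0,0,0],[0,0,0,0,0,0,0.5],[0,0,0,0,0,0,1],[0,0,0,0,0,0,1],[0,0,0,0,0,0,1],[0,0,0,0,0,0,1],[0,0,-10,0,0,0,1],[0,0,-25,0,0,0,1],[0,0,-35,0,0,0,1],[0,0,-35,0,0,0,1],[0,0,-35,0,0,0,1],[0,0,-20,0,0,0,1]]]}}

```text
clock: 9.58
ee_pos: [0.6288, 0.0627, 0.2088]
orientation: [-0.001, 0.874, -0.485, -0.003]
ft_force: [1.2, 0.7, -0.5]
gripper_width: 1.003
```

```bash
python3 -c "
from h import *
goto(442,-73,200,-60.6)
print(ctrl.get_obs()['qpos'].round(2))"
```

```text
t 9.6 pos [628.8  62.7 208.8] jaw -58.1 q7 -0.71 F [ 1.2  0.7 -0.5] w 1.00
 tool shift mm [ 16.4 230.3   8.8] turn [0.1 0.4 2.5]
[-0.6   0.6   0.65  1.88 -0.49  0.83 -0.71]
```

Request:
{"api": "send_rows", "payload": {"deltas": [[[1,12,0,0,0,0,1],[2,28,0,0,0,0,1],[2,30,0,0,0,0,1],[2,30,0,0,0,0,1],[2,30,0,0,0,0,1],[2,30,0,0,0,0,1],[2,30,0,0,0,0,1],[2,20,0,0,0,0,1],[1,12,0,0,0,0,1],[0,0,30,0,0,2.5,1],[0,0,30,0,0,0,1],[0,0,0,0,0,0,1]]]}}

```text
clock: 10.58
ee_pos: [0.4396, -0.0735, 0.1534]
orientation: [-0.006, 0.864, -0.504, 0.001]
ft_force: [0.1, -0.5, -1.2]
gripper_width: 0.998
```

Run:
```python
from h import *
goto(442,-73,44,-60.6)
d=cam('side'); save(d,'s3.png',(170,150,410,330),3.3)
```

```text
t 10.6 pos [439.6 -73.5 153.4] jaw -60.6 q7 -0.37 F [ 0.1 -0.5 -1.2] w 1.00
 tool shift mm [  1.2  -1.  109.4] turn [-0.7  0.2  0. ]
```

View pics/s3.png

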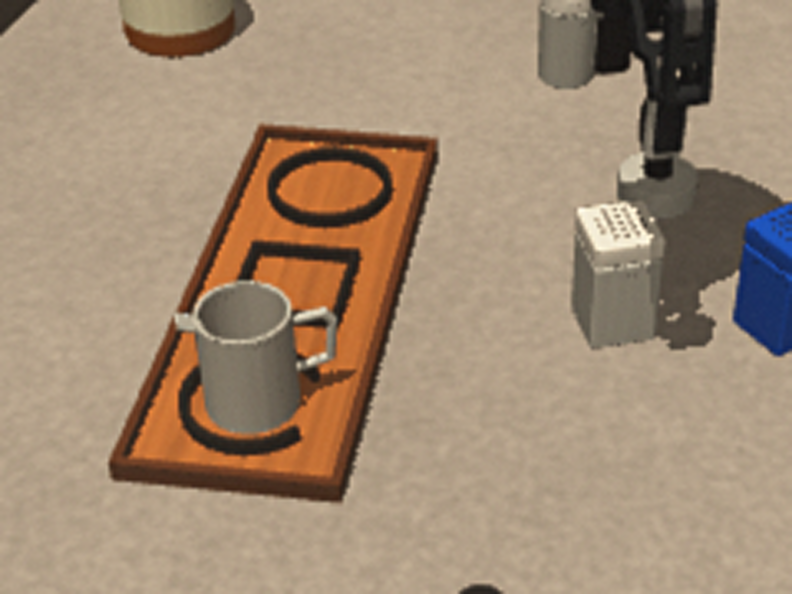

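The pitcher stands upright inside the open rim, at crop (245,350). I'm descending on the shaker.

Request:
{"api": "send_rows", "payload": {"deltas": [[[1,-1,15,-0.5,0,0,1],[0,0,22,0,0,0,1],[0,0,22,0,0,0,1],[0,0,22,0,0,0,1],[0,0,15,0,0,0,1],[0,0,8,0,0,0,1],[0,0,0,0,0,0,1],[0,0,0,0,0,0,1]]]}}

```text
clock: 11.3
ee_pos: [0.451, -0.0722, 0.0548]
orientation: [-0.006, 0.865, -0.502, 0.004]
ft_force: [-0.7, 0.1, 0.0]
gripper_width: 1.003
```

Run:
```python
from h import *
goto(442,-73,42,-60.6)
```

```text
t 11.3 pos [451.  -72.2  54.8] jaw -60.3 q7 -0.20 F [-0.7  0.1  0. ] w 1.00
 tool shift mm [-3.8  8.4 12.6] turn [-0.8  0.   0.3]
```

Request:
{"api": "send_rows", "payload": {"deltas": [[[-2,4,6,-0.4,0,0.3,1],[-2,4,5,-0.4,0,0,1],[0,1,2,0,0,0,1],[0,0,0,0,0,0,1]]]}}

```text
clock: 11.63
ee_pos: [0.4429, -0.0726, 0.0436]
orientation: [-0.001, 0.864, -0.504, 0.002]
ft_force: [-0.5, 0.7, -0.2]
gripper_width: 1.002
```

Run:
```python
from h import *
goto(442,-73,42,-60.6)
```

```text
t 11.6 pos [442.9 -72.6  43.6] jaw -60.5 q7 -0.18 F [-0.5  0.7 -0.2] w 1.00
 tool shift mm [-0.1  1.   1.6] turn [-0.2 -0.2  0.1]
```

Request:
{"api": "send_rows", "payload": {"deltas": [[[0,0,0,0,0,0,0.3],[0,0,0,0,0,0,0],[0,0,0,0,0,0,-0.3],[0,0,0,0,0,0,-0.3],[0,0,0,0,0,0,-0.3],[0,0,0,0,0,0,-0.3],[0,0,0,0,0,0,-0.3],[0,0,0,0,0,0,-0.3],[0,0,0,0,0,0,-0.3]]], "squeeze": 35}}

```text
clock: 12.38
ee_pos: [0.4431, -0.0724, 0.0443]
orientation: [-0.001, 0.864, -0.504, 0.002]
ft_force: [-0.6, 1.5, -0.9]
gripper_width: 0.515
```

Run:
```python
from h import *
goto(442,-73,42,-60.6)
```

```text
t 12.4 pos [443.1 -72.4  44.3] jaw -60.5 q7 -0.18 F [-0.6  1.5 -0.9] w 0.51
 tool shift mm [-0.   1.2  2.3] turn [-0.2 -0.2  0.1]
```

Request:
{"api": "send_rows", "payload": {"deltas": [[[0,0,-5,0,0,0,-0.3],[0,0,-15,0,0,0,-0.3],[0,0,-20,0,0,0,-0.3],[0,0,-20,0,0,0,-0.3],[0,0,-20,0,0,0,-0.3],[0,0,-10,0,0,0,-0.3],[0,0,0,0,0,6,-0.3],[0,0,0,0,0,6,-0.3],[0,0,0,0,0,6,-0.3],[0,0,0,0,0,4,-0.3],[0,0,0,0,0,0,-0.3]]]}}

```text
clock: 13.3
ee_pos: [0.4405, -0.0718, 0.142]
orientation: [-0.003, 0.745, -0.667, -0.0]
ft_force: [-0.2, 0.3, -1.9]
gripper_width: 0.513
```

Run:
```python
from h import *
goto(645,-43.7,110,-82)
```

```text
t 13.3 pos [440.5 -71.8 142. ] jaw -83.6 q7 -0.60 F [-0.2  0.3 -1.9] w 0.51
 tool shift mm [  -5.1 -206.2   32.9] turn [-0.2  0.2 -1.6]
```

Request:
{"api": "send_rows", "payload": {"deltas": [[[0,-12,0,0,0,-1.5,-0.3],[-1,-26,5,0,0,0,-0.3],[-1,-28,5,0,0,0,-0.3],[-1,-28,5,0,0,0,-0.3],[-1,-28,5,0,0,0,-0.3],[-1,-28,5,0,0,0,-0.3],[0,-28,5,0,0,0,-0.3],[0,-18,0,0,0,0,-0.3],[0,-10,0,0,0,0,-0.3],[0,0,0,0,0,0,-0.3],[0,0,0,0,0,0,-0.3]]]}}

```text
clock: 14.22
ee_pos: [0.6561, -0.0304, 0.1107]
orientation: [-0.002, 0.768, -0.64, -0.002]
ft_force: [-0.9, -0.3, -1.8]
gripper_width: 0.519
```

Run:
```python
from h import *
goto(645,-43.7,62,-82)
```

```text
t 14.2 pos [656.1 -30.4 110.7] jaw -79.6 q7 -0.74 F [-0.9 -0.3 -1.8] w 0.52
 tool shift mm [11.4 13.4 48.6] turn [-0.   0.4  2.4]
```

Request:
{"api": "send_rows", "payload": {"deltas": [[[5,7,5,0,0,2.4,-0.3],[6,6,10,0,0.2,0,-0.3],[0,0,15,0,0,0,-0.3],[0,0,12,0,0,0,-0.3],[0,0,5,0,0,0,-0.3],[0,0,0,0,0,0,-0.3],[0,0,0,0,0,0,-0.3]]]}}

```text
clock: 14.8
ee_pos: [0.6376, -0.0469, 0.0616]
orientation: [0.0, 0.751, -0.66, -0.003]
ft_force: [-0.5, 0.3, -0.8]
gripper_width: 0.521
```

Run:
```python
from h import *
goto(645,-43.7,52,-82)
```

```text
t 14.8 pos [637.6 -46.9  61.6] jaw -82.6 q7 -0.70 F [-0.5  0.3 -0.8] w 0.52
 tool shift mm [-2.2 -7.7  9.6] turn [ 0.2  0.2 -0.6]
```

Request:
{"api": "send_rows", "payload": {"deltas": [[[-1,-4,0,0.2,0.2,-0.6,-0.3],[-1,-4,0,0,0,0,-0.3],[0,0,0,0,0,0,-0.3]]]}}

```text
clock: 15.05
ee_pos: [0.6463, -0.0439, 0.0629]
orientation: [-0.001, 0.755, -0.656, 0.0]
ft_force: [-0.6, 1.4, -1.1]
gripper_width: 0.518
```

Run:
```python
from h import *
goto(645,-43.7,52,-82)
d=cam('side'); save(d,'s4.png',(170,150,350,320),3.4)
```

```text
t 15.1 pos [646.3 -43.9  62.9] jaw -81.9 q7 -0.70 F [-0.6  1.4 -1.1] w 0.52
 tool shift mm [-0.3  1.3 10.9] turn [-0.1  0.   0.1]
```

View pics/s4.png

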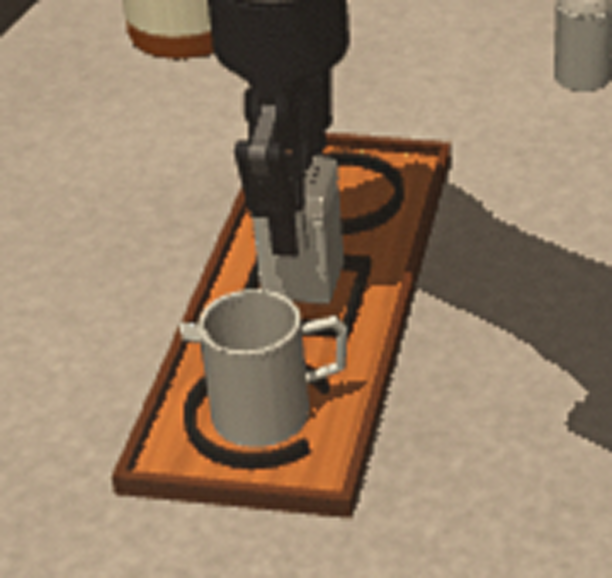

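The shaker is aligned above the square rim, at crop (315,270), and clear of the pitcher. I'm lowering it.

Request:
{"api": "send_rows", "payload": {"deltas": [[[0,1,3,0,0,0,-0.3],[0,0,3,0,0,0,-0.3],[0,0,3,0,0,0,-0.3]]]}}

```text
clock: 15.35
ee_pos: [0.646, -0.0437, 0.0545]
orientation: [-0.001, 0.755, -0.655, 0.001]
ft_force: [-0.3, -0.7, -0.6]
gripper_width: 0.519
```

Run:
```python
from h import *
goto(645,-43.7,50.5,-82)
```

```text
t 15.3 pos [646.  -43.7  54.5] jaw -81.9 q7 -0.69 F [-0.3 -0.7 -0.6] w 0.52
 tool shift mm [-0.1  1.   4. ] turn [-0.2 -0.   0.1]
```

Request:
{"api": "send_rows", "payload": {"deltas": [[[0,0.5,2,0,0,0,-0.3],[0,0,2,0,0,0,-0.3]]]}}

```text
clock: 15.52
ee_pos: [0.6453, -0.0435, 0.0501]
orientation: [-0.001, 0.755, -0.655, 0.001]
ft_force: [-6.3, 6.2, 33.4]
gripper_width: 0.519
```

Request:
{"api": "send_rows", "payload": {"deltas": [[[0,0,2,0,0,0,-0.3]]]}}

```text
clock: 15.6
ee_pos: [0.6455, -0.043, 0.0497]
orientation: [-0.002, 0.755, -0.655, 0.001]
ft_force: [-8.6, 6.3, 37.2]
gripper_width: 0.516
```

Contact at 50 mm, where 50.3 was expected. Releasing.

Request:
{"api": "send_rows", "payload": {"deltas": [[[0,0,0,0,0,0,-0.3],[0,0,0,0,0,0,0.3],[0,0,0,0,0,0,0.9],[0,0,0,0,0,0,0.9],[0,0,0,0,0,0,0.9],[0,0,0,0,0,0,0.9],[0,0,-10,0,0,0,0.9],[0,0,-25,0,0,0,0.9],[0,0,-35,0,0,0,0.9],[0,0,-35,0,0,0,0.9],[0,0,-35,0,0,0,0.9],[0,0,-15,0,0,0,0.9]]]}}

```text
clock: 16.6
ee_pos: [0.6419, -0.0449, 0.209]
orientation: [0.001, 0.754, -0.657, -0.003]
ft_force: [0.7, -0.4, -0.4]
gripper_width: 0.945
```

Run:
```python
from h import *
goto(441,-218,200,-82)
```

```text
t 16.6 pos [641.9 -44.9 209. ] jaw -82.1 q7 -0.85 F [ 0.7 -0.4 -0.4] w 0.94
 tool shift mm [143.7 222.9   9.8] turn [ 0.3  0.1 -0.1]
```

Request:
{"api": "send_rows", "payload": {"deltas": [[[9,14,0,0,0,0,0.9],[18,28,0,0,0,0,0.9],[18,28,0,0,0,0,0.9],[18,28,0,0,0,0,0.9],[18,28,0,0,0,0,0.9],[18,28,0,0,0,0,0.9],[18,28,0,0,0,0,0.9],[12,20,0,0,0,0,0.9],[6,9,15,0,0,0,0.9],[0,0,20,0,0,0,0.9],[0,0,20,0,0,0,0.9],[0,0,0,0,0,0,0.9]]]}}

```text
clock: 17.6
ee_pos: [0.4356, -0.2169, 0.1588]
orientation: [-0.001, 0.754, -0.657, 0.001]
ft_force: [-0.4, 0.5, 0.3]
gripper_width: 0.949
```

Run:
```python
from h import *
goto(441,-217.5,55,-82)
d=cam('side'); save(d,'s5.png',(190,150,400,320),3.4)
P=pts(d)
# pitcher and shaker position check (top rims)
for n,b,z in(("pitcher",(225,230,275,290),(.07,.084)),("shaker",(235,200,290,250),(.081,.093))):
    q=P[b[1]:b[3],b[0]:b[2]].reshape(-1,3); q=(q[(q[:,2]>z[0])&(q[:,2]<z[1])]*1000).astype(np.float32)
    print(n,len(q),cv2.minAreaRect(q[:,:2]),np.median(q[:,2]), q[:,:2].min(0),q[:,:2].max(0))
```

```text
t 17.6 pos [ 435.6 -216.9  158.8] jaw -82.2 q7 -0.37 F [-0.4  0.5  0.3] w 0.95
 tool shift mm [  1.4  -4.9 103.8] turn [-0.2  0.  -0.2]Traceback (most recent call last):
  File "<stdin>", line 8, in <module>
cv2.error: OpenCV(4.12.0) /io/opencv/modules/imgproc/src/convhull.cpp:143: error: (-215:Assertion failed) total >= 0 && (depth == CV_32F || depth == CV_32S) in function 'convexHull'
```

View pics/s5.png

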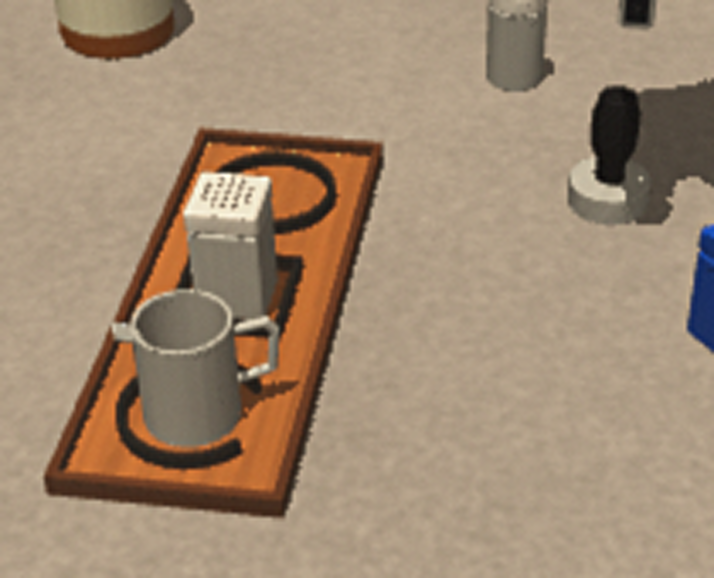

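The pitcher and the shaker both stand upright in their rims. The tamper is next.

Request:
{"api": "send_rows", "payload": {"deltas": [[[1,-3,12,0,0,0,0.7],[0,-1,20,0,0,0,0.5],[0,0,20,0,0,0,0.5],[0,0,20,0,0,0,0.5],[0,0,15,0,0,0,0.5],[0,0,10,0,0,0,0.5],[0,0,0,0,0,0,0.5],[0,0,0,0,0,0,0.5]]]}}

```text
clock: 18.32
ee_pos: [0.4432, -0.2192, 0.0663]
orientation: [-0.003, 0.754, -0.657, 0.004]
ft_force: [-0.2, -0.6, 0.8]
gripper_width: 0.749
```

Run:
```python
from h import *
goto(441,-217.5,55,-82)
```

```text
t 18.3 pos [ 443.2 -219.2   66.3] jaw -82.1 q7 -0.19 F [-0.2 -0.6  0.8] w 0.75
 tool shift mm [-2.   2.  11.3] turn [-0.6 -0.1 -0.1]
```

Request:
{"api": "send_rows", "payload": {"deltas": [[[-1,2,6,-0.5,0,0,0.5],[-1,0,5,0,0,0,0.5],[0,0,1,0,0,0,0.5],[0,0,0,0,0,0,0.5]]]}}

```text
clock: 18.65
ee_pos: [0.4425, -0.2176, 0.0562]
orientation: [0.0, 0.755, -0.656, 0.003]
ft_force: [-0.3, 0.3, 0.1]
gripper_width: 0.749
```

Run:
```python
from h import *
goto(441,-217.5,55,-82)
```

```text
t 18.6 pos [ 442.5 -217.6   56.2] jaw -82.0 q7 -0.18 F [-0.3  0.3  0.1] w 0.75
 tool shift mm [-0.3  1.5  1.2] turn [-0.2 -0.3 -0. ]
```

Request:
{"api": "send_rows", "payload": {"deltas": [[[0,1,1,0,0,0,0.2],[0,0,0,0,0,0,0],[0,0,0,0,0,0,-0.4],[0,0,0,0,0,0,-0.6],[0,0,0,0,0,0,-0.6],[0,0,0,0,0,0,-0.6],[0,0,0,0,0,0,-0.6],[0,0,0,0,0,0,-0.6],[0,0,0,0,0,0,-0.6]]], "squeeze": 50}}

```text
clock: 19.4
ee_pos: [0.4418, -0.2177, 0.056]
orientation: [-0.0, 0.755, -0.656, 0.003]
ft_force: [-0.5, 0.1, 0.2]
gripper_width: 0.348
```

Request:
{"api": "send_rows", "payload": {"deltas": [[[0,0,-5,0,0,0,-0.6],[0,0,-12,0,0,0,-0.6],[0,0,-20,0,0,0,-0.6],[0,0,-20,0,0,0,-0.6],[0,0,-15,0,0,0,-0.6],[0,0,-8,0,0,0,-0.6],[0,0,0,0,0,0,-0.6],[0,0,0,0,0,0,-0.6]]]}}

```text
clock: 20.07
ee_pos: [0.439, -0.2162, 0.1391]
orientation: [0.001, 0.754, -0.656, 0.0]
ft_force: [0.5, -0.0, -2.7]
gripper_width: 0.345
```

Run:
```python
from h import *
goto(660,-152,110,-82)
```

```text
t 20.1 pos [ 439.  -216.2  139.1] jaw -82.1 q7 -0.33 F [ 0.5 -0.  -2.7] w 0.35
 tool shift mm [ -33.1 -227.8   28.9] turn [ 0.  -0.1 -0.1]
```

Request:
{"api": "send_rows", "payload": {"deltas": [[[-1,-10,0,0,0,0,-0.6],[-4,-22,0,0,0,0,-0.6],[-4,-28,0,0,0,0,-0.6],[-4,-28,0,0,0,0,-0.6],[-4,-28,0,0,0,0,-0.6],[-4,-28,0,0,0,0,-0.6],[-4,-28,0,0,0,0,-0.6],[-4,-24,0,0,0,0,-0.6],[-2,-16,0,0,0,0,-0.6],[-1,-8,0,0,0,0,-0.6],[0,0,0,0,0,0,-0.6],[0,0,0,0,0,0,-0.6]]]}}

```text
clock: 21.07
ee_pos: [0.663, -0.1443, 0.1233]
orientation: [0.003, 0.754, -0.656, -0.008]
ft_force: [-0.3, -1.2, -2.8]
gripper_width: 0.35
```

Run:
```python
from h import *
goto(660,-152,90,-82)
d=cam('side'); save(d,'s6.png',(190,120,400,290),3.4)
```

```text
t 21.1 pos [ 663.  -144.3  123.3] jaw -82.0 q7 -0.65 F [-0.3 -1.2 -2.8] w 0.35
 tool shift mm [ 7.5  3.5 33.3] turn [ 0.9  0.5 -0. ]
```

View pics/s6.png

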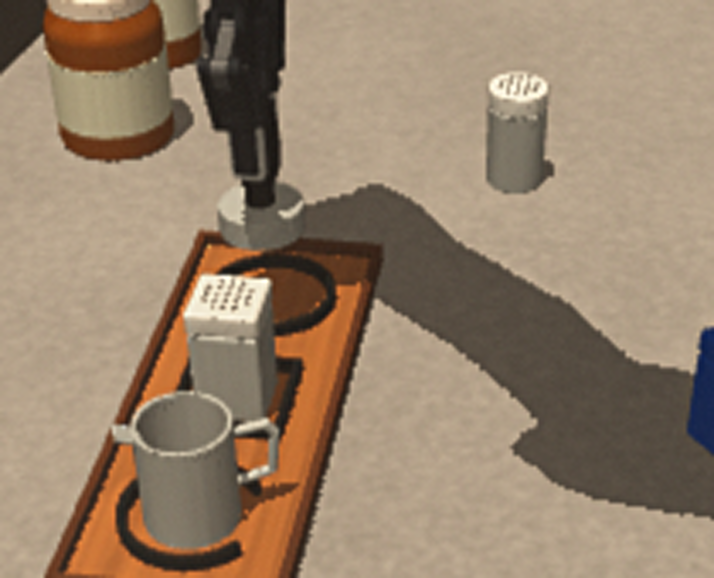

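The tamper hangs straight in the jaws at crop (260,215), above and behind the closed rim. I'll centre it and lower it.

Request:
{"api": "send_rows", "payload": {"deltas": [[[4,2,8,0.5,0.3,0,-0.6],[4,2,12,0.4,0.2,0,-0.6],[0,0,12,0,0,0,-0.6],[0,0,5,0,0,0,-0.6],[0,0,0,0,0,0,-0.6],[0,0,0,0,0,0,-0.6]]]}}

```text
clock: 21.62
ee_pos: [0.6537, -0.1558, 0.0849]
orientation: [0.0, 0.752, -0.659, -0.001]
ft_force: [0.3, 0.1, -1.7]
gripper_width: 0.347
```

Run:
```python
from h import *
goto(660,-152,76,-82)
```

```text
t 21.6 pos [ 653.7 -155.8   84.9] jaw -82.5 q7 -0.59 F [ 0.3  0.1 -1.7] w 0.35
 tool shift mm [-2.9 -6.7  8.9] turn [ 0.1  0.1 -0.5]
```

Request:
{"api": "send_rows", "payload": {"deltas": [[[-1.5,-4,3,0,0,-0.4,-0.6],[-1.5,-3,4,0,0,0,-0.6],[0,0,3,0,0,0,-0.6],[0,0,0,0,0,0,-0.6]]]}}

```text
clock: 21.95
ee_pos: [0.6618, -0.1513, 0.0753]
orientation: [-0.0, 0.755, -0.656, -0.001]
ft_force: [-0.8, -0.7, -3.4]
gripper_width: 0.352
```

Run:
```python
from h import *
goto(660,-152,65,-82)
```

```text
t 21.9 pos [ 661.8 -151.3   75.3] jaw -82.0 q7 -0.59 F [-0.8 -0.7 -3.4] w 0.35
 tool shift mm [ 0.4  1.8 10.3] turn [0.  0.1 0. ]
```

Request:
{"api": "send_rows", "payload": {"deltas": [[[0,1,3,0,0,0,-0.6],[0,0.5,3,0,0,0,-0.6],[0,0,3,0,0,0,-0.6],[0,0,1.5,0,0,0,-0.6]]]}}

```text
clock: 22.28
ee_pos: [0.6607, -0.151, 0.0643]
orientation: [-0.0, 0.755, -0.656, -0.0]
ft_force: [-0.3, -0.7, -3.1]
gripper_width: 0.346
```

Request:
{"api": "send_rows", "payload": {"deltas": [[[0,0,2,0,0,0,-0.6]]]}}

```text
clock: 22.37
ee_pos: [0.6607, -0.1511, 0.062]
orientation: [-0.0, 0.755, -0.656, -0.0]
ft_force: [0.7, 0.1, -2.4]
gripper_width: 0.35
```

Request:
{"api": "send_rows", "payload": {"deltas": [[[0,0,1.5,0,0,0,-0.6]]]}}

```text
clock: 22.45
ee_pos: [0.6605, -0.1515, 0.0617]
orientation: [-0.001, 0.755, -0.656, -0.001]
ft_force: [-7.6, 4.4, 28.0]
gripper_width: 0.351
```

Request:
{"api": "send_rows", "payload": {"deltas": [[[0,0,1,0,0,0,-0.6]]]}}

```text
clock: 22.53
ee_pos: [0.6605, -0.1514, 0.0618]
orientation: [-0.001, 0.755, -0.656, -0.001]
ft_force: [-2.7, 2.5, 8.0]
gripper_width: 0.35
```

Contact at 61.7 mm, where 62 was expected. I'll release and retreat high.

Request:
{"api": "send_rows", "payload": {"deltas": [[[0,0,0,0,0,0,-0.3],[0,0,0,0,0,0,0.2],[0,0,0,0,0,0,0.5],[0,0,0,0,0,0,0.5],[0,0,0,0,0,0,0.5],[0,0,-8,0,0,0,0.5],[0,0,-20,0,0,0,0.5],[0,0,-35,0,0,0,0.5],[0,0,-35,0,0,0,0.5],[0,0,-35,0,0,0,0.5],[0,0,-35,0,0,0,0.5],[0,0,-20,0,0,0,0.5]]]}}

```text
clock: 23.53
ee_pos: [0.6579, -0.1529, 0.2555]
orientation: [0.002, 0.754, -0.657, -0.004]
ft_force: [-0.1, -0.9, 0.1]
gripper_width: 0.748
```

Run:
```python
from h import *
goto(600,-400,250,-82)
```

```text
t 23.5 pos [ 657.9 -152.9  255.5] jaw -82.2 q7 -0.75 F [-0.1 -0.9  0.1] w 0.75
 tool shift mm [236.9  91.    5.5] turn [ 0.4  0.2 -0.2]
```

Request:
{"api": "send_rows", "payload": {"deltas": [[[12,4,0,0,0,0,0.5],[25,10,0,0,0,0,0.5],[25,10,0,0,0,0,0.5],[25,10,0,0,0,0,0.5],[25,10,0,0,0,0,0.5],[25,10,0,0,0,0,0.5],[25,10,0,0,0,0,0.5],[25,10,0,0,0,0,0.5],[20,8,0,0,0,0,0.5],[10,4,0,0,0,0,0.5],[0,0,0,0,0,0,0.5],[0,0,0,0,0,0,0.5]]]}}

```text
clock: 24.53
ee_pos: [0.599, -0.3919, 0.2616]
orientation: [0.0, 0.754, -0.657, -0.001]
ft_force: [0.7, -0.3, 0.1]
gripper_width: 0.751
```

Run:
```python
from h import *
goto(600,-400,250,-82)
yaw=np.radians(8.); C=np.array([645,-43.7]); ax=np.array([-np.sin(yaw),np.cos(yaw)])
for n in("top","side"):
    d=cam(n); save(d,"f_%s.png"%n); P=pts(d)*1000
    for k,c,r,zl,zh in(("tamper knob",C-110*ax,24,55,105),("tamper base",C-110*ax,32,19,33),("shaker",C,34,81,95),("pitcher",C+110*ax,31,70,84),("ts",(442.5,235.5),24,50,100),("sr",(540,-360),30,70,90),("pl",(541,352.5),47,102,118)):
        m=(np.hypot(P[...,0]-c[0],P[...,1]-c[1])<r)&(P[...,2]>zl)&(P[...,2]<zh); q=P[m]
        if len(q)<5: print(n,k,"few"); continue
        a=cv2.minAreaRect(q[:,:2].astype(np.float32))
        print(n,k,len(q),"centre-rim",(np.array(a[0])-c).round(1),"size",np.round(a[1],1),"ang %.0f"%a[2],"zmed %.1f zmax %.1f"%(np.median(q[:,2]),q[:,2].max()))
```

```text
t 24.5 pos [ 599.  -391.9  261.6] jaw -82.1 q7 -0.43 F [ 0.7 -0.3  0.1] w 0.75
 tool shift mm [ 8.2  0.1 11.6] turn [ 0.1  0.  -0.1]
top tamper knob few
top tamper base few
top shaker few
top pitcher 193 centre-rim [ 1.2 -1.8] size [54.2 54.8] ang 83 zmed 74.2 zmax 79.0
top ts 276 centre-rim [-0.1 -0.7] size [30.  28.6] ang 1 zmed 83.4 zmax 89.8
top sr few
top pl 400 centre-rim [ 0.6 -0. ] size [86.  83.9] ang 46 zmed 107.7 zmax 112.4
side tamper knob 253 centre-rim [-4.   4.1] size [30.8 24.9] ang 52 zmed 80.0 zmax 96.9
side tamper base 180 centre-rim [-3.7 -3.6] size [46.2 56.7] ang 62 zmed 26.9 zmax 33.0
side shaker 320 centre-rim [-1.2  2.1] size [44.1 45.4] ang 8 zmed 86.7 zmax 89.9
side pitcher 251 centre-rim [ 1.  -0.5] size [55.5 55.8] ang 64 zmed 75.1 zmax 78.9
side ts 509 centre-rim [-0.1  4.7] size [30.6 26.8] ang 13 zmed 78.1 zmax 91.0
side sr 177 centre-rim [-0.4  1.5] size [40.4 47.4] ang 15 zmed 80.4 zmax 84.0
side pl 898 centre-rim [-0.2  0.6] size [85.9 86.2] ang 62 zmed 109.2 zmax 114.1
```

View pics/f_side.png

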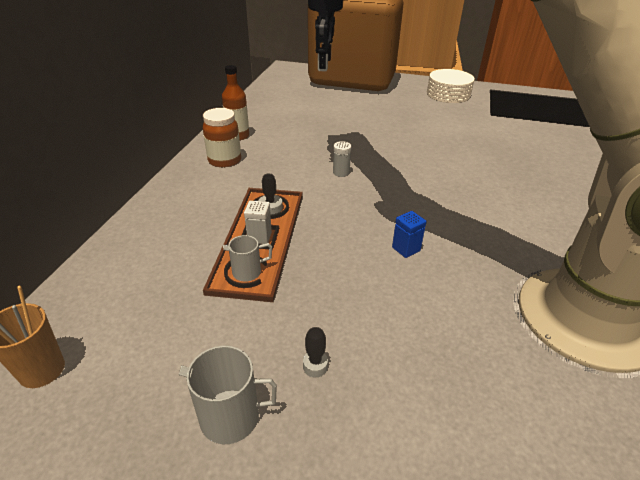

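View pics/f_top.png

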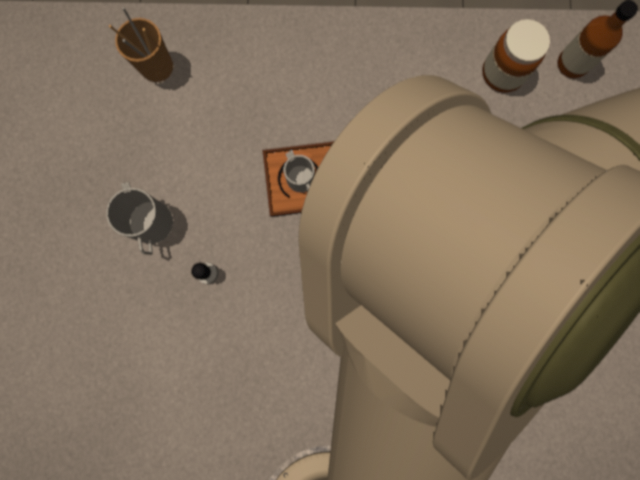

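Both final pictures show all three pieces upright in their rims and the look-alikes unmoved, with the gripper clear at (325,40) in the side view. I'm handing in.

```bash
python3 -c "
from h import *
print(ctrl.sign_off())"
```

```text
the job is handed in; nothing more can be done
None
```

The job is handed in at about 24.5 s of the 96 s: the large tamper, the square shaker and the small pitcher all stand upright on the tray floor in their own rims. I lowered each by small steps until the wrist force showed contact, 5 to 6 mm above its pick-up height, which fits the 6 mm tray floor. The largest contact reading was 51 N, for the pitcher.

| Piece | Final check (limit: centre within 13 mm) |
|---|---|
| Small pitcher | about 1–2 mm off centre in both views, top at about 75 mm |
| Square shaker | about 2.5 mm off centre in the side view, square to the tray (8°), top at 87 mm |
| Large tamper | within about 5 mm of centre in the side view, base top at 27 mm |

- **Tamper:** its reading is the least certain, because the shaker partly hides it. The arm also hid the tamper and the shaker from the top camera, so both rest on the side view alone.
- **Look-alikes:** the small tamper and the large pitcher read within 1 mm of their start from the top. The round shaker reads within about 2 mm, from the side only. The side view put the small tamper 4.7 mm off, which I take as seeing only its near half.
- **Grip:** the tamper's knob closed at about 29.5 mm against the stated 32 mm, but it hung straight and did not slip.

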